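# Refit the water heater's knob and hold it in to reset

## Task

Flip the heater's isolator lever over from on to its off side. Then fit the loose grey knob fully home onto the D-shaped spindle of the heater's control box, turned so that its pointed end is on the side of the spindle's flat, and push it in against the spring to reset the heater's cut-out. Finish while still holding the knob pushed well in with the gripper, lever off, and leave the other things on the shelf where they are.

Things in the scene. Friction and masses are not known exactly. Their poses are not given: they have to be found in the camera images.
- knob: loose grey plastic knob, about 50 g, upright on the shelf, bore down. Origin: centre of its underside, z up. A round skirt 44 mm across and 18 mm tall carries a flat grip bar 14 mm thick, 42 mm long (along the knob's x), from 18 to 44 mm above the underside, centred on the axis; at its +x end the bar runs out to a point 30 mm from the axis.
- knob_bore (a point): inner end of the D-shaped blind bore in the knob's underside, on the knob's axis, 14 mm above the underside. The bore is 16 mm across with its flat 5 mm from the axis on the +x (pointed) side; its mouth is bevelled by 1.5 mm.
- knob_pointer (a point): the pointed end of the knob's bar, at its top: 30 mm along the knob's +x from its axis and 44 mm above its underside
- heater_box: fixed white control box of the water heater, 120 mm (x) x 150 mm (y) x 55 mm tall, origin at the centre of its underside. The spindle stands upright at the middle of its top, in a flat steel ring 40 mm across, 2 mm high. A small raised grey bar on the top, 43 mm from the axis towards the box's +x side, is in line with the spindle's flat.
- spindle_tip (a point): top centre of the upright steel D-spindle, 77 mm above the shelf at rest. Axes as the box's; the flat faces +x. 14 mm across, flat 4 mm from its axis, top 3 mm bevelled by 2 mm; it does not turn. With the knob fully home the bore's end rests on this point (knob's underside 14 mm below it), both +x alike.
- spindle (a joint): how far the spindle is pushed down, m: 0 at rest, 0.006 at its stop. A spring of 3 N preload and 0.8 N per mm (about 8 N at the stop) pushes it back up.
- isolator: fixed grey isolator switch block, 80 mm (x) x 90 mm (y) x 45 mm tall, origin at the centre of its underside. A black paddle lever stands out of its top, hinged on an axis along the block's y, 47 mm above the shelf over the block's middle, between two low ribs (top 53 mm) at 21 mm either side.
- lever (a joint): angle of the isolator lever, rad: 0 = on, leaning 0.5 rad to the block's -x side; 1.0 = off, leaning 0.5 rad to the block's +x side. It tips over its upright position (0.5) and drops to the side it was pushed to; it moves with well under 1 N at the tip.
- lever_tip (a point): middle of the cross bar at the lever's end, 55 mm from the hinge axis; the bar is 14 mm thick and 30 mm long along the block's y, the blade below it 7 mm thick and 24 mm wide
- pvc_elbow: white PVC pipe elbow, about 55 mm each way, 52 mm tall, lying flat, loose; not part of the job, leave it
- shower_head: chrome shower head, 80 mm face with a 145 mm handle, loose; not part of the job, leave it
- tap_cartridge: grey plastic tap cartridge standing upright, 35 mm wide, 52 mm tall, loose; not part of the job, leave it
- wrench: steel adjustable wrench lying flat, 170 mm long, 12 mm thick, loose; not part of the job, leave it
- acrylic_tray: empty clear acrylic tray 120 x 170 x 35 mm, loose; not part of the job, leave it
- cleaner_jar: white plastic jar, 70 mm wide, 90 mm tall, loose; not part of the job, leave it

How it is judged:
On the way, in this order (a step that is already met when the one before it is completed fails the run):
1. the isolator lever is flipped to off (value of joint lever above 0.9 rad), for 0.2 s.
2. the knob is fully home on the D-spindle, with the lever off (value of joint lever above 0.9 rad and z of knob in the frame of spindle_tip below -0.012 m and horizontal distance between knob and spindle_tip below 0.003 m and angle between the x axis of knob and the x axis of spindle_tip, either way round below 0.25 rad and x of knob_pointer in the frame of spindle_tip above 0.025 m and angle between knob's own z axis and vertical below 0.12 rad), for 0.2 s.
At the end, for the whole second after the job is handed in: Lever past 0.9 rad; knob home on the spindle (underside over 12 mm below its top, within 3 mm of its axis, point over the flat within 0.25 rad, tilt under 0.12 rad); spindle pushed in over 3 mm and fingers on the knob with over 1.5 N, all through the last second (all of step 2 and value of joint spindle above 0.003 m and contact force between the fingers and knob above 1.5 N); the arm keeps its last pose, push and grip.
It fails at once if a bystander is moved by more than 30 mm (distance of any of pvc_elbow, shower_head, tap_cartridge, wrench, acrylic_tray, cleaner_jar from where it was at the start of the episode above 0.03 m).
It also fails if it takes over 54 s, if anything falls off the work surface, if the arm or the gripper's body presses on something with over 40 N, if the wrist force passes 120 N, or if a joint passes its speed limit or range.

## Robot

A 7-joint arm with a two-finger parallel gripper is mounted at the origin on the work surface. World frame = base frame: x ahead of the robot, y to its left, z up, the work surface at z = 0. Lengths are in m, angles in rad, forces in N, time in s.
With the tool pointing down it reaches from about 0.35 to 0.9 m from the base axis. Payload 7.2 kg.
Tool frame: the origin (TCP) lies at the very end of the fingers, on their centre line; the grasp point (between the pads) lies arm.pinch_z behind it (arm.pinch_z is the distance from the TCP to the grasp point, in m); z points along the fingers, y is the direction in which the jaws open and shut (so a half turn about z gives the same grasp; the last joint's range is limited). The gripper opens to 88 mm and grips with 3 to 60 N. Pads are 20 mm wide; open, the fingers measure 115 mm over their backs; the gripper's body (75 mm by 178 mm) begins 61 mm behind the grasp point.
Start: joints at [1.254, 0.411, -0.013, 1.596, 0.006, 1.134, -0.082], TCP at [0.154, -0.606, 0.185] pointing down, gripper open.
Joint ranges: [-2.95, 2.95], [-0.29, 1.99], [-1.47, 1.44], [0.14, 2.54], [-1.03, 4.17], [0.13, 1.85], [-2.86, 2.86]. Speed limits (rad/s): [2.39, 2.39, 3.01, 3.01, 3.14, 3.14, 3.14].

## Interface

Orientations are given as a unit quaternion [x, y, z, w].
In Python, from station import arm gives the robot as it stands. The module is installed in compiled form; this text tells all that it offers.
- The arm moves only by the shell command python3 -m handwheel 'ROWS'. ROWS is JSON, a list of rows, each a list of 7 numbers: the turn, a rotation vector about the tool's x, y, z in units of 8 degrees (1.0 is 8 degrees), then the shift along the tool's x, y, z in units of 40 mm (1.0 is 40 mm), then the closure, from 0 (fully open) to 1 (shut). In form: [[rx, ry, rz, x, y, z, grip], ...]. A call has 1 to 5 rows; each row shifts and turns the commanded pose from where the row before left it, along the tool's axes as they then stand; what a row does not reach is not made up. A row lasts 1/10 s, in which the tool goes at most 50 mm and 8.59 degrees, less where a joint would pass 70% of its speed; a pose out of reach is approached as far as the arm can. A call is refused whole if a number of a shift passes 1 or a number of a turn 1, either way. A call with a gripper value outside its range is refused whole. The fingers move at their own pace and stop on an object; the grip force is fixed at half the most. Time passes only in rows, so rows that do not move let the fingers close. It gives the time, the measured TCP pose, the force and the opening at its end, in the units of the state.
- arm.observe(): the state, without advancing time (a new reading comes with each control period).
- arm.get_image(name): name is "scene" or "top" or "wrist"; returns (picture, depth): 480x640x3 uint8, red, green, blue; 480x640 float32, m along the optical axis (not along the pixel's ray), 0 where there is no reading.
- arm.get_calibration(name): a dict with "fx", "fy", "cx", "cy" (pixels), "camera_from_world" (4x4, takes a point from world to camera coordinates); the wrist camera has in their place "tool_from_camera" (4x4, takes a point from camera to tool coordinates, whose origin is the TCP and whose axes are the flange's). Camera axes: x right, y up, looking along -z (the intrinsics and any distortion apply to the point x, -y, -z); pixel columns grow to the right and rows downward; lengths in m; the calibration is good to about 2 mm. A picture is of the moment at which its call begins: read the wrist's pose just before it. get_calibration takes no time and is no camera call.
- arm.hand_in(): hands the job in, once; it reports no verdict.
The state is a dict: "t": time; "joint_pos": joint angles; "dq": joint speeds; "effort": joint torques, N m; "eef_pos": TCP position; "eef_rot": TCP orientation; "wrist_force": force on the tool from outside, world axes, zero at the start; "torque": the same for the moment, N m; "finger_gap": finger opening in m.
Only numpy, scipy, OpenCV 4.12 (cv2) and the standard library are available. Lean on these libraries where they do the work, as an engineer would, in place of code of your own. Each camera call takes 0.05 s, during which the arm holds its last target. There are 200 camera calls.

## Working session

There is one attempt and no reset: what is moved stays moved. The work goes in short steps, Python scripts to look and compute and a shell command to move; the robot and the scene stay as the last step left them, time stands still between calls to the robot, and variables do not carry over. Pictures are saved under pics/ and viewed, about 8 in all and at most 12, crops included, and the job is handed in when it is done.

```bash
mkdir -p pics
cat > h.py <<'E'
import numpy as np, cv2
from station import arm
from scipy.spatial.transform import Rotation as R
def cam(name):
    s=arm.observe(); im,d=arm.get_image(name); c=arm.get_calibration(name)
    if name=="wrist":
        T=np.eye(4);T[:3,:3]=R.from_quat(s["eef_rot"]).as_matrix();T[:3,3]=s["eef_pos"]
        W=T@c["tool_from_camera"]
    else: W=np.linalg.inv(c["camera_from_world"])
    v,u=np.mgrid[:480,:640]
    K=np.array([[c["fx"],0,c["cx"]],[0,c["fy"],c["cy"]],[0,0,1]])
    x=(u-c["cx"])/c["fx"]*d;y=(v-c["cy"])/c["fy"]*d
    P=np.stack([x,-y,-d],-1)@W[:3,:3].T+W[:3,3]
    P[d==0]=np.nan
    return im,d,P,c
E
python3 - <<'E'
from h import *
print(arm.observe(),arm.pinch_z)
for n in("top","scene"):
    im,d,P,c=cam(n); cv2.imwrite(f"pics/{n}.png",im[:,:,::-1]); np.savez(f"{n}.npz",im=im,P=P); print(c)
E
```

```text
{'t': 0.0, 'joint_pos': array([ 1.25382888,  0.41185784, -0.01273254,  1.59703084,  0.00561437,
        1.13428147, -0.08219324]), 'dq': array([ 0.00073463, -0.00104148,  0.00063171,  0.00030019, -0.00052372,
        0.00098306,  0.00063624]), 'effort': array([ 2.04152002e-04, -5.87943614e+01,  6.41705878e-01, -2.91073984e+01,
       -5.39038936e-02,  1.82802742e-02,  1.38515929e-04]), 'eef_pos': array([ 0.15370809, -0.605235  ,  0.18404062]), 'eef_rot': array([ 9.92270530e-01,  1.24091099e-01, -1.51945705e-04, -7.55744015e-04]), 'wrist_force': array([-1.25879486, -0.18454364, -0.61720892]), 'torque': array([-0.00440341,  0.00214113,  0.01152298]), 'finger_gap': 0.08783214031454628} 0.0187
{'fx': 579.1049085966241, 'fy': 579.1049085966241, 'cx': 325.40186974189373, 'cy': 233.16905421418875, 'camera_from_world': array([[ 0.01466559, -0.9997461 ,  0.01710702, -0.00686191],
       [ 0.99740924,  0.01583205,  0.07017228, -0.61313128],
       [-0.0704253 ,  0.01603358,  0.99738819, -1.41875065],
       [ 0.        ,  0.        ,  0.        ,  1.        ]])}
{'fx': 531.6104977161161, 'fy': 531.6104977161161, 'cx': 317.6901732790017, 'cy': 242.4082549541607, 'camera_from_world': array([[-0.37512086,  0.92695005,  0.00692402,  0.22224618],
       [-0.70295021, -0.28932523,  0.64973219,  0.36610392],
       [ 0.60427258,  0.23886085,  0.76013166, -1.88248839],
       [ 0.        ,  0.        ,  0.        ,  1.        ]])}
```

View pics/top.png

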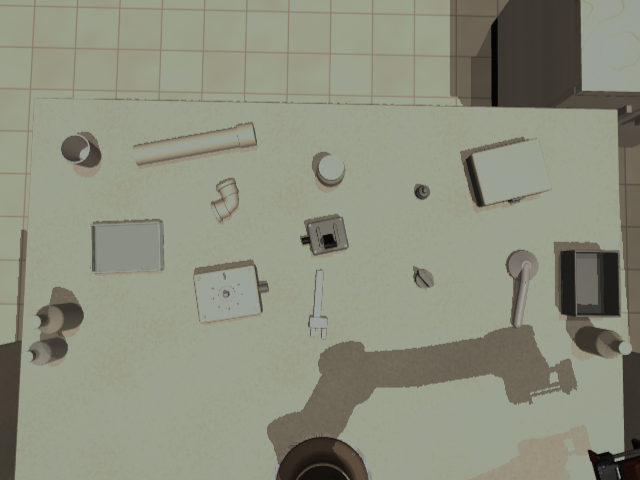

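View pics/scene.png

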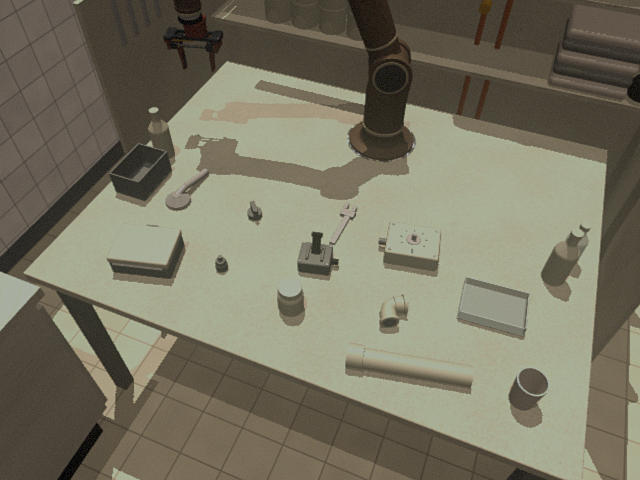

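The top view shows the knob at (423,279), the isolator at (327,237), and the box at (228,293) with its marker bar at (224,274). I'll enlarge those three and take depth measurements.

Run:
```python
from h import *
z=np.load("top.npz");im,P=z["im"],z["P"]
t=[]
for n,(u,v) in dict(knob=(423,279),iso=(327,237),box=(228,293)).items():
    r=34; c=im[v-r:v+r,u-r:u+r,::-1]; t.append(cv2.resize(c,(264,264),interpolation=cv2.INTER_CUBIC))
    Q=P[v-r:v+r,u-r:u+r]
    for lo,hi in ((.015,.024),(.03,.05),(.05,.06),(.06,.12)):
        m=(Q[...,2]>lo)&(Q[...,2]<hi)
        if m.sum()>5:
            q=Q[m]; mr=cv2.minAreaRect((q[:,:2]*1000).astype(np.float32))
            print(n,lo,hi,m.sum(),q.mean(0).round(4),mr)
s=np.load("scene.npz")["im"]
b=[cv2.resize(s[v-34:v+34,u-34:u+34,::-1],(264,264),interpolation=cv2.INTER_CUBIC) for u,v in((255,212),(318,252),(412,244))]
cv2.imwrite("pics/crops.png",np.vstack([np.hstack(t),np.hstack(b)]))
```

```text
knob 0.015 0.024 114 [ 0.5022 -0.2432  0.019 ] ((503.79266357421875, -244.66677856445312), (43.07258605957031, 41.89546585083008), 19.55085563659668)
knob 0.03 0.05 113 [ 0.5042 -0.2431  0.0431] ((505.07391357421875, -242.8104248046875), (47.932891845703125, 13.8536376953125), 41.210105895996094)
iso 0.015 0.024 20 [0.5845 0.0371 0.0213] ((573.4779052734375, 19.10010528564453), (100.92955017089844, 35.66368103027344), 68.82903289794922)
iso 0.03 0.05 897 [ 0.6072 -0.0008  0.0446] ((603.7911987304688, 6.737506866455078), (79.88973236083984, 108.2352523803711), 12.462200164794922)
iso 0.05 0.06 165 [ 0.6082 -0.0019  0.0534] ((605.9666748046875, -1.1881027221679688), (72.07251739501953, 80.02450561523438), 12.948070526123047)
iso 0.06 0.12 139 [ 0.5871 -0.0064  0.0888] ((594.4320678710938, -6.799725532531738), (46.81345748901367, 28.613122940063477), 2.6633994579315186)
box 0.015 0.024 8 [0.4707 0.1644 0.0196] ((482.5404968261719, 166.48728942871094), (94.62259674072266, 0.7033467292785645), 10.251934051513672)
box 0.03 0.05 223 [0.46   0.2222 0.046 ] ((461.2187805175781, 235.51071166992188), (119.88550567626953, 159.03932189941406), 9.66171932220459)
box 0.05 0.06 2752 [0.4609 0.2379 0.0551] ((460.8107604980469, 238.15191650390625), (119.5619888305664, 150.82003784179688), 9.418973922729492)
box 0.06 0.12 184 [0.4614 0.2372 0.0632] ((460.7318115234375, 236.56752014160156), (114.46312713623047, 144.55064392089844), 7.9848737716674805)
```

View pics/crops.png

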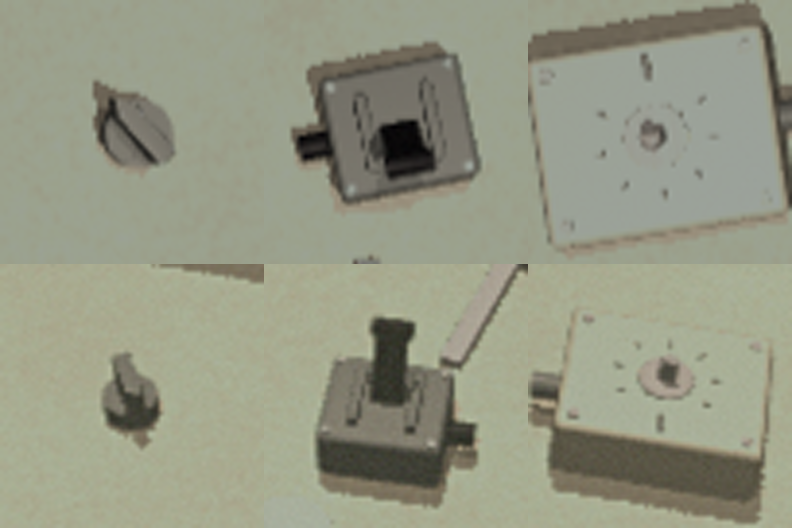

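The lever leans towards -x world and the block yaw is about +12.9°. Box yaw is about +9°, with its marker at +x. The knob's bar is at about +41°, with the point apparently up and left. I'll drive towards the lever with the jaws closed and look at the knob on the way.

```bash
python3 -m handwheel '[[0,0,0,0.86,-0.7,0,1],[0,0,0,0.86,-0.7,0,1],[0,0,0,0.86,-0.7,0,1],[0,0,0,0.86,-0.7,0,1],[0,0,0,0.86,-0.7,0,1]]'
python3 -m handwheel '[[0,0,0,0.86,-0.7,0,1],[0,0,0,0.86,-0.7,0,1],[0,0,0,0.86,-0.7,0,1],[0,0,0,0.86,-0.7,0,1],[0,0,0,0.86,-0.7,0,1]]'
python3 -c "
from h import *
print(arm.get_calibration('wrist'))
print(arm.observe())
z=np.load('top.npz');P=z['P'];Q=P[240:315,390:455].reshape(-1,3);c=np.array([.5028,-.2452])
for a in(36,39,41,44,47):
  e=np.array([np.cos(np.radians(a)),np.sin(np.radians(a))]);q=Q[(Q[:,2]>.036)&(Q[:,2]<.05)][:,:2]-c;s=q@e;t=q@[-e[1],e[0]];print(a,s.min(),s.max(),t.min(),t.max())
"
```

```text
t: 0.6
eef_pos: [0.2868, -0.426, 0.1846]
eef_rot: [0.992, 0.124, -0.0, -0.0]
wrist_force: [0.2, 0.0, -0.4]
finger_gap: 0.0513
t: 1.1
eef_pos: [0.4189, -0.248, 0.1848]
eef_rot: [0.992, 0.124, -0.0, 0.0]
wrist_force: [0.3, -0.9, -0.0]
finger_gap: 0.0111
{'fx': 342.26907291389017, 'fy': 342.26907291389017, 'cx': 319.5600764995487, 'cy': 238.91652710418856, 'tool_from_camera': array([[ 6.55204899e-04,  9.56197783e-01,  2.92720636e-01,
         8.15646709e-02],
       [ 9.99997805e-01, -4.39043509e-05, -2.09490600e-03,
         1.47877541e-04],
       [-1.99029277e-03,  2.92721366e-01, -9.56195712e-01,
        -1.99977072e-01],
       [ 0.00000000e+00,  0.00000000e+00,  0.00000000e+00,
         1.00000000e+00]])}
{'t': 1.1, 'joint_pos': array([ 0.67120648,  0.19179758, -0.2702881 ,  1.90739986,  0.05886824,
        1.0500723 , -0.94576502]), 'dq': array([-0.64347245,  0.07756636, -0.3115291 , -0.08340312,  0.08655339,
        0.0181358 , -0.98016545]), 'effort': array([  3.9558354 , -43.23551416,  -0.45671406, -26.50573969,
        -0.25520339,   0.1540048 ,   1.645207  ]), 'eef_pos': array([ 0.41893216, -0.24802038,  0.18478435]), 'eef_rot': array([ 9.92278009e-01,  1.24033639e-01, -8.91223118e-05,  2.78668430e-05]), 'wrist_force': array([ 0.27059579, -0.87030974, -0.00304372]), 'torque': array([ 0.0155559 , -0.02964537, -0.02692852]), 'finger_gap': 0.01106589287123122}
36 -0.020719517892719724 0.026748289866980267 -0.008214447009462913 0.008574693185226741
39 -0.02071855393274925 0.02688255669140891 -0.007307966667329488 0.007615544499808722
41 -0.020686355767842873 0.026931147199122492 -0.0066923626067085 0.0072512124897877615
44 -0.020590823293899094 0.02694250391349107 -0.006999440852942834 0.007095051403988888
47 -0.020438852804557317 0.026880013097383252 -0.007381183864920831 0.007449435242337704
```

```bash
cat >> h.py <<'E'
def knobfit(P,c,a0,r=.06):
    m=np.hypot(P[...,0]-c[0],P[...,1]-c[1])<r
    Q=P[m]; q=Q[(Q[:,2]>.036)&(Q[:,2]<.05)]
    s=Q[(Q[:,2]>.014)&(Q[:,2]<.022)]
    mr=cv2.minAreaRect((q[:,:2]*1000).astype(np.float32)); print("bar",len(q),mr,np.median(q[:,2]))
    d=q[:,:2]-q[:,:2].mean(0); w,V=np.linalg.eigh(d.T@d); print("pca yaw",np.degrees(np.arctan2(V[1,1],V[0,1])))
    print("skirt circle",cv2.minEnclosingCircle((s[:,:2]*1000).astype(np.float32)))
E
python3 -c "
from h import *
im,d,P,c=cam('wrist');cv2.imwrite('pics/w1.png',im[:,:,::-1]);knobfit(P,(.503,-.245),41)
"
python3 -m handwheel '[[0,0,0,0.84,-0.9,0,1],[0,0,0,0.84,-0.9,0,1],[0,0,0,0.84,-0.9,0,1],[0,0,0,0.84,-0.9,0,1],[0,0,0,0,0,0,1]]'
python3 -m handwheel '[[0,0,0,-0.3,-1,0,1],[0,0,0,-0.3,-0.6,0,1],[0,0,0,0,0,0,1],[0,0,0,0,0,0,1]]'
python3 -c "
from h import *
im,d,P,c=cam('wrist');cv2.imwrite('pics/w2.png',im[:,:,::-1]);print(arm.observe()['eef_pos'])
Q=P.reshape(-1,3);m=(np.abs(Q[:,0]-.6)<.07)&(np.abs(Q[:,1])<.06)
for lo,hi in((.04,.05),(.05,.058),(.085,.12)):
  q=Q[m&(Q[:,2]>lo)&(Q[:,2]<hi)]
  if len(q)>3: print(lo,len(q),q.mean(0),cv2.minAreaRect((q[:,:2]*1000).astype(np.float32)))
"
```

```text
bar 740 ((508.0138854980469, -244.52838134765625), (49.72734069824219, 13.888763427734375), 42.2952995300293) 0.043977837463912706
pca yaw -137.71664112185948
skirt circle ((505.1151123046875, -247.248779296875), 22.01093101501465)
t: 1.65
eef_pos: [0.5154, -0.0697, 0.1848]
eef_rot: [0.992, 0.129, 0.001, -0.002]
wrist_force: [0.7, 0.3, 0.1]
finger_gap: 0.0
t: 2.05
eef_pos: [0.4741, -0.0216, 0.1849]
eef_rot: [0.992, 0.124, 0.0, 0.0]
wrist_force: [0.8, -0.5, -0.0]
finger_gap: 0.0002
[ 0.4744725  -0.02207257  0.18491412]
0.04 6927 [ 0.61137016 -0.00228743  0.04482312] ((608.1657104492188, -3.7412567138671875), (79.99945831298828, 89.75363159179688), 12.55700969696045)
0.05 1162 [ 0.60895983 -0.00295371  0.05295277] ((607.9664306640625, -3.7455615997314453), (49.53034210205078, 49.91810607910156), 12.198653221130371)
0.085 799 [ 0.58250872 -0.00924972  0.09964464] ((583.7168579101562, -9.164630889892578), (17.348234176635742, 29.521692276000977), 13.655194282531738)
```

View pics/w2.png

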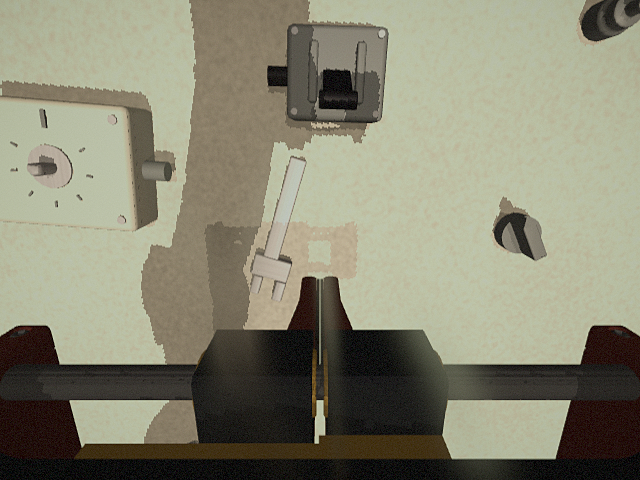

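Measured with the wrist camera, the isolator is at (0.608,-0.004) with yaw 12.5°, its lever bar at (0.5825,-0.009). Next I'll lower behind the lever and push along +x.

```bash
python3 -m handwheel '[[0,0,0,0.7,0.16,0.9,1],[0,0,0,0.7,0.16,0.9,1],[0,0,0,0,0,0.9,1],[0,0,0,0,0,0,1],[0,0,0,0,0,0,1]]'
python3 -m handwheel '[[0,0,0,0.5,0,0,1],[0,0,0,0.5,0,0,1],[0,0,0,0.5,0,0,1],[0,0,0,0.5,0,0,1],[0,0,0,0,0,0,1]]'
python3 -c "
from h import *
im,d,P,c=cam('wrist')
Q=P.reshape(-1,3);m=(np.abs(Q[:,0]-.62)<.07)&(np.abs(Q[:,1])<.06);q=Q[m&(Q[:,2]>.085)&(Q[:,2]<.12)];print(len(q),q.mean(0) if len(q) else 0)
cv2.imwrite('pics/w3.png',im[::2,::2,::-1])"
```

```text
t: 2.6
eef_pos: [0.5312, -0.0204, 0.0767]
eef_rot: [0.992, 0.124, -0.001, -0.0]
wrist_force: [-0.1, -0.3, 0.3]
finger_gap: 0.0004
t: 3.1
eef_pos: [0.6123, 0.0006, 0.0797]
eef_rot: [0.992, 0.124, 0.003, 0.0]
wrist_force: [-0.1, 0.6, 0.2]
finger_gap: 0.0004
60 [0.62374694 0.002977   0.11868133]
```

View pics/w3.png

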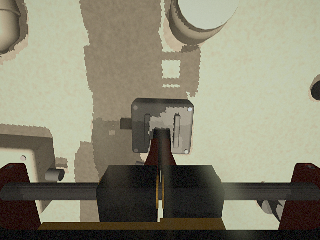

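The lever is hidden behind the fingers. I'll push a little further, lift and check it.

```bash
python3 -m handwheel '[[0,0,0,0.3,0,0,1],[0,0,0,0,0,0,1],[0,0,0,0,0,-0.8,1],[0,0,0,0,0,-0.9,1],[0,0,0,0,0,-0.9,1]]'
python3 -m handwheel '[[0,0,0,-0.9,0.6,0,0.5],[0,0,0,-0.9,0.6,0,0.2],[0,0,0,-0.9,0.6,0,0.2],[0,0,0,-0.6,0.6,0,0.2],[0,0,0,0,0,0,0.2]]'
python3 -c "
from h import *
im,d,P,c=cam('wrist');print(arm.observe()['eef_pos'])
Q=P.reshape(-1,3);m=(np.abs(Q[:,0]-.62)<.07)&(np.abs(Q[:,1])<.06);q=Q[m&(Q[:,2]>.085)&(Q[:,2]<.12)];print(len(q),q.mean(0) if len(q) else 0)
knobfit(P,(.505,-.247),41)"
```

```text
t: 3.65
eef_pos: [0.62, 0.0029, 0.1821]
eef_rot: [0.992, 0.124, -0.0, -0.0]
wrist_force: [-0.4, -0.2, -0.1]
finger_gap: 0.0002
t: 4.15
eef_pos: [0.5134, -0.1277, 0.1813]
eef_rot: [0.993, 0.121, -0.001, 0.001]
wrist_force: [0.4, -0.7, -1.5]
finger_gap: 0.0368
[ 0.51503669 -0.12503501  0.181411  ]
880 [ 0.58317146 -0.01051438  0.09882988]
bar 604 ((508.5007629394531, -244.13809204101562), (50.7003288269043, 14.160100936889648), 42.10410690307617) 0.04395145553852592
pca yaw -137.50772907702844
skirt circle ((508.7833251953125, -245.3809051513672), 25.726240158081055)
```

The lever still appears to be on the -x side, so I'll look.

```bash
python3 -c "
from h import *
im,d,P,c=cam('wrist');print(arm.observe()['eef_pos'])
cv2.imwrite('pics/w4.png',im[:,:,::-1])"
```

```text
[ 0.51605066 -0.12308655  0.18140223]
```

View pics/w4.png

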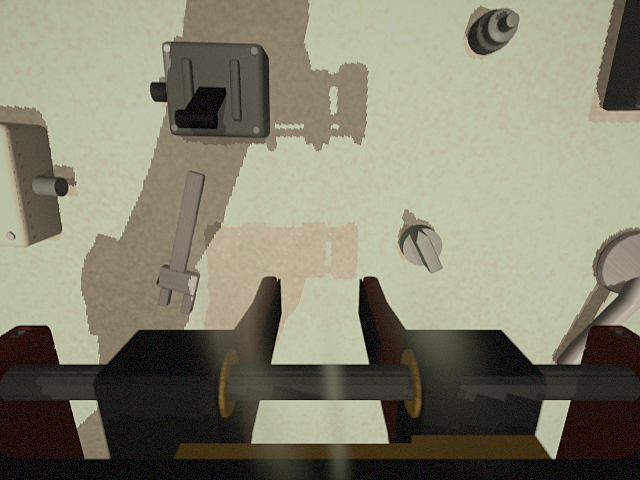

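The lever is still on. I'll go back and push slowly and a bit lower, watching it with the scene camera.

```bash
python3 -m handwheel '[[0,0,0,0.33,-0.79,0,1],[0,0,0,0.33,-0.79,0,1],[0,0,0,0.33,-0.79,0,1],[0,0,0,0,0,0,1],[0,0,0,0,0,0,1]]'
python3 -m handwheel '[[0,0,0,0,0,0.9,1],[0,0,0,0,0,0.9,1],[0,0,0,0,0,0.9,1],[0,0,0,0,0,0,1],[0,0,0,0,0,0,1]]'
python3 -m handwheel '[[0,0,0,0.4,0,0,1],[0,0,0,0.3,0,0,1],[0,0,0,0.3,0,0,1],[0,0,0,0.2,0,0,1],[0,0,0,0,0,0,1]]'
cat > look.py <<'E'
from h import *
import sys
o=[]
for n,(u,v) in (("scene",(318,245)),("wrist",(325,240))):
    im,d,P,c=cam(n); np.savez(n+"L.npz",im=im,P=P)
    r=40 if n=="scene" else 110
    o.append(cv2.resize(im[v-r:v+r,u-r:u+r,::-1],(400,400),interpolation=cv2.INTER_CUBIC))
cv2.imwrite(sys.argv[1],np.hstack(o)); s=arm.observe();print(s["t"],s["eef_pos"],s["wrist_force"])
E
python3 look.py pics/L1.png
```

```text
t: 4.75
eef_pos: [0.5317, -0.0187, 0.1809]
eef_rot: [0.992, 0.126, 0.0, -0.0]
wrist_force: [0.9, -1.6, -0.3]
finger_gap: 0.0119
t: 5.25
eef_pos: [0.5314, -0.0212, 0.0731]
eef_rot: [0.992, 0.124, -0.001, -0.0]
wrist_force: [0.3, -0.1, 1.3]
finger_gap: 0.0006
t: 5.75
eef_pos: [0.5792, -0.0084, 0.0733]
eef_rot: [0.992, 0.124, 0.001, -0.0]
wrist_force: [0.2, 0.3, 0.2]
finger_gap: 0.0006
5.85 [ 0.57774338 -0.0089681   0.07281488] [-0.50785253  0.80916457 -0.28874846]
```

View pics/L1.png

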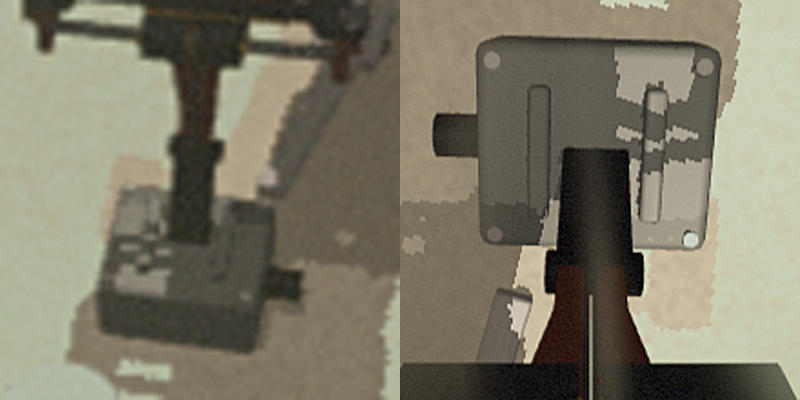

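The lever is in front of the fingers, so contact is right. I'll push on in steps and track the bar ends, which stick out beyond the fingers, by depth.

```bash
cat > trk.py <<'E'
from h import *
im,d,P,c=cam('wrist');Q=P.reshape(-1,3);D=Q-[.608,-.0037,0];a=np.radians(12.5)
s=D[:,0]*np.cos(a)+D[:,1]*np.sin(a);t=-D[:,0]*np.sin(a)+D[:,1]*np.cos(a);C=im.reshape(-1,3).max(1)
for lo,hi in((-16,-11.5),(11.5,16)):
  m=(t>lo/1e3)&(t<hi/1e3)&(Q[:,2]>.08)&(Q[:,2]<.118)&(np.abs(s)<.06)
  print(lo,m.sum(),(np.median(s[m])*1e3,np.median(Q[m,2])*1e3,s[m].min()*1e3,s[m].max()*1e3) if m.sum() else '')
np.savez('trk.npz',im=im,P=P)
E
for k in 1; do python3 trk.py; done
python3 -m handwheel '[[0,0,0,0.2,0,0,1],[0,0,0,0.2,0,0,1],[0,0,0,0,0,0,1]]'; python3 trk.py
python3 -m handwheel '[[0,0,0,0.2,0,0,1],[0,0,0,0.2,0,0,1],[0,0,0,0,0,0,1]]'; python3 trk.py
python3 -m handwheel '[[0,0,0,0.2,0,0,1],[0,0,0,0.2,0,0,1],[0,0,0,0,0,0,1]]'; python3 trk.py
```

```text
-16 155 (np.float64(-23.52603139935286), np.float64(100.79979750089471), np.float64(-32.17213229513552), np.float64(-17.891561520214594))
11.5 176 (np.float64(-23.612563626587008), np.float64(100.7985031251194), np.float64(-32.914766238470065), np.float64(-15.028692331496464))
t: 6.2
eef_pos: [0.5947, -0.0045, 0.0729]
eef_rot: [0.992, 0.124, 0.0, -0.0]
wrist_force: [-0.7, 1.2, -0.1]
finger_gap: 0.0008
-16 92 (np.float64(-21.747866961680142), np.float64(99.6582094325245), np.float64(-27.96247388742651), np.float64(-14.351685679036894))
11.5 42 (np.float64(-20.818255713672734), np.float64(98.21450364342512), np.float64(-24.83146649401739), np.float64(-19.100915364915785))
t: 6.55
eef_pos: [0.6102, -0.0005, 0.0729]
eef_rot: [0.992, 0.124, 0.0, -0.0]
wrist_force: [-0.6, -0.1, 0.7]
finger_gap: 0.0006
-16 0 
11.5 1 (np.float64(14.394461152068216), np.float64(117.75971935687684), np.float64(14.394461152068216), np.float64(14.394461152068216))
t: 6.9
eef_pos: [0.6257, 0.0034, 0.0729]
eef_rot: [0.992, 0.124, 0.0, -0.0]
wrist_force: [0.5, 0.7, 0.1]
finger_gap: 0.0003
-16 0 
11.5 6 (np.float64(30.85306831713471), np.float64(115.94880274094427), np.float64(30.38260693837445), np.float64(30.939245138433385))
```

Run:
```python
from h import *
W=np.load("wristL.npz");im,P=W["im"],W["P"]
e=R.from_quat([.992277,.124,0,0]).as_matrix()
T=(P-np.array([.5777,-.009,.0728]))@e
print("L1 tool coords mm: row col rgb xyz")
for v in range(200,400,12):
    for u in (310,322): print(v,u,im[v,u],(T[v,u]*1000).round(1),end=' | ')
    print()
W=np.load("trk.npz");im,P=W["im"],W["P"]
T=(P-np.array([.6257,.0034,.0729]))@e
cv2.imwrite("pics/trk.png",im[100:400,120:520,::-1])
for v in range(200,400,12):
    print(v,im[v,310],(T[v,310]*1000).round(1))
```

```text
L1 tool coords mm: row col rgb xyz
200 310 [92 91 81] [39.8 -6.  27.8] | 200 322 [98 96 86] [39.5  2.1 29.5] | 
212 310 [13  8  8] [32.7 -5.9 22.9] | 212 322 [48 43 40] [32.8  2.1 22.3] | 
224 310 [27 19 18] [27.1 -5.7 12.3] | 224 322 [47 45 37] [27.  2. 13.] | 
236 310 [21 27 22] [21.8 -5.5  3.4] | 236 322 [49 44 34] [21.9  1.9  3.1] | 
248 310 [27 19 23] [17.5 -5.3 -7.3] | 248 322 [48 48 37] [17.1  1.9 -6.1] | 
260 310 [34 31 32] [ 12.5  -5.1 -14.3] | 260 322 [56 52 47] [ 12.6   1.8 -14.5] | 
272 310 [27 27 22] [  9.7  -4.9 -25.6] | 272 322 [65 63 50] [ 10.    1.7 -26.3] | 
284 310 [48 30 25] [ 13.3  -4.3 -49.1] | 284 322 [66 63 55] [ 11.4   1.5 -44.9] | 
296 310 [50 23 19] [ 12.8  -4.  -61. ] | 296 322 [59 57 47] [ 11.9   1.4 -59.1] | 
308 310 [43  4 12] [ 13.1  -3.7 -72.6] | 308 322 [62 60 49] [ 11.4   1.3 -69.4] | 
320 310 [53 33 31] [ 13.5  -3.4 -82.9] | 320 322 [49 44 36] [ 11.4   1.2 -79.3] | 
332 310 [2 4 2] [  34.3   -2.2 -124.3] | 332 322 [38 40 27] [ 11.3   1.2 -87.7] | 
344 310 [22 19 25] [  35.1   -2.1 -130.5] | 344 322 [38 34 27] [ 10.5   1.1 -94.3] | 
356 310 [ 9 10  
[... 243 characters left out ...]
 
392 310 [21 21 19] [  31.    -1.8 -141.5] | 392 322 [47 47 45] [  26.6    0.7 -136.5] | 
200 [145 134 108] [30.8 -7.  73.2]
212 [156 142 116] [20.9 -7.1 73.5]
224 [54 52 43] [21.3 -6.1 32.5]
236 [81 79 71] [13.7 -6.  28.8]
248 [143 136 121] [ 5.3 -6.1 27.4]
260 [141 135 117] [-4.1 -6.2 28.7]
272 [144 136 122] [-12.8  -6.2  27.5]
284 [43 16 10] [ 13.2  -4.1 -50.3]
296 [43 25 15] [ 12.3  -3.8 -61.2]
308 [43 18 10] [ 12.1  -3.5 -71.8]
320 [45 21 21] [ 12.6  -3.3 -82.3]
332 [14 14 12] [  33.7   -2.1 -124.3]
344 [20 20 14] [  33.8   -1.9 -129.5]
356 [ 0  5 11] [  33.5   -1.8 -133.8]
368 [12 16 18] [  34.6   -1.7 -139.3]
380 [20 25 27] [  32.8   -1.7 -140.8]
392 [26 29 23] [  31.    -1.6 -142.2]
```

View pics/trk.png

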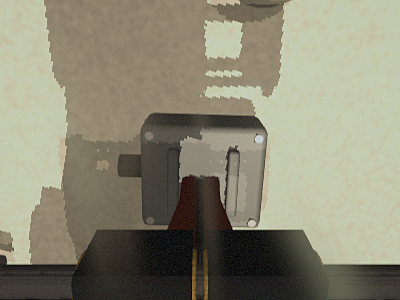

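The wrist depth explains the miss. The visible fingertips end about 43 mm short of the reported TCP: tip at tool z ≈ -43 and body at -124, which is 80 mm apart as specified. So the fingers passed above the lever. From here I use real tip z = eef z + 0.043, back off and repeat the push lower.

```bash
python3 -m handwheel '[[0,0,0,-0.7,0,-0.25,1],[0,0,0,-0.8,0,0,1],[0,0,0,-0.8,0,0,1],[0,0,0,0,0,0,1]]'
python3 -m handwheel '[[0,0,0,0,0,0.6,1],[0,0,0,0,0,0.6,1],[0,0,0,0,0,0,1]]'
python3 -m handwheel '[[0,0,0,0.4,0,0,1],[0,0,0,0.3,0,0,1],[0,0,0,0.3,0,0,1],[0,0,0,0.3,0,0,1],[0,0,0,0,0,0,1]]';python3 trk.py
python3 -m handwheel '[[0,0,0,0.3,0,0,1],[0,0,0,0.3,0,0,1],[0,0,0,0.3,0,0,1],[0,0,0,0.2,0,0,1],[0,0,0,0,0,0,1]]';python3 trk.py
```

```text
t: 7.35
eef_pos: [0.5313, -0.0215, 0.0827]
eef_rot: [0.992, 0.123, -0.002, 0.001]
wrist_force: [0.5, -0.1, 0.1]
finger_gap: 0.0003
t: 7.65
eef_pos: [0.5337, -0.0198, 0.0326]
eef_rot: [0.992, 0.124, -0.002, -0.0]
wrist_force: [-0.8, -0.1, -0.6]
finger_gap: 0.0007
t: 8.15
eef_pos: [0.5877, -0.0062, 0.0352]
eef_rot: [0.992, 0.124, 0.001, -0.0]
wrist_force: [1.1, 0.5, -0.2]
finger_gap: 0.0007
-16 251 (np.float64(10.8269997381802), np.float64(107.07569119033141), np.float64(2.8656708083552616), np.float64(15.574762361885043))
11.5 345 (np.float64(9.69114993347624), np.float64(107.2034731801152), np.float64(-9.951114944818546), np.float64(15.57637577054754))
t: 8.7
eef_pos: [0.6061, -0.0023, 0.0338]
eef_rot: [0.992, 0.123, -0.022, 0.003]
wrist_force: [-71.2, -12.5, 62.3]
finger_gap: 0.0004
-16 241 (np.float64(29.326886451447326), np.float64(100.76500918733103), np.float64(20.7104574464065), np.float64(33.7944306024077))
11.5 355 (np.float64(27.62359567314708), np.float64(101.16805861041873), np.float64(12.51831576914593), np.float64(33.83225711716764))
```

The lever is over but against its stop with 95 N on the wrist. I'll back off at once.

```bash
python3 -m handwheel '[[0,0,0,-0.6,0,0,1],[0,0,0,-0.6,0,0,1],[0,0,0,0,0,0,1]]';python3 trk.py
python3 -m handwheel '[[0,0,0,0,0,-0.9,1],[0,0,0,0,0,-0.9,1],[0,0,0,0,0,-0.9,1],[0,0,0,0,0,-0.9,1],[0,0,0,0,0,0,0.5]]'
python3 -m handwheel '[[0,0,0,-0.4,0.9,0,0],[0,0,0,-0.4,0.9,0,0],[0,0,0,-0.4,0.9,0,0],[0,0,0,0,0,0,0],[0,0,0,0,0,0,0]]'
cat > kw.py <<'E'
from h import *
im,d,P,c=cam('wrist');s=arm.observe();print(s['eef_pos'],s['eef_rot'],s['wrist_force'])
np.savez('kw.npz',im=im,P=P)
Q=P.reshape(-1,3);m=(np.abs(Q[:,0]-.62)<.07)&(np.abs(Q[:,1])<.06);q=Q[m&(Q[:,2]>.085)&(Q[:,2]<.12)];print("lever",len(q),q.mean(0) if len(q) else 0)
knobfit(P,(.505,-.247),41)
E
python3 kw.py
```

```text
t: 9.05
eef_pos: [0.5798, -0.0091, 0.0349]
eef_rot: [0.992, 0.124, -0.001, 0.0]
wrist_force: [-0.6, -1.0, -0.2]
finger_gap: 0.0005
-16 252 (np.float64(27.556347075015964), np.float64(101.24773534800072), np.float64(20.177218458399963), np.float64(32.99775570863292))
11.5 323 (np.float64(26.951782435252014), np.float64(101.15453929990697), np.float64(-17.918840232644474), np.float64(33.15368895402579))
t: 9.6
eef_pos: [0.5863, -0.0069, 0.1845]
eef_rot: [0.992, 0.124, 0.005, 0.0]
wrist_force: [0.1, -0.5, -0.6]
finger_gap: 0.0054
t: 10.1
eef_pos: [0.5625, -0.1251, 0.1783]
eef_rot: [0.992, 0.123, -0.0, -0.0]
wrist_force: [0.3, -0.2, -0.3]
finger_gap: 0.0451
[ 0.56263151 -0.12358682  0.17844456] [ 9.92250934e-01  1.24249020e-01  6.78320072e-05 -5.10579719e-04] [-0.81461251 -0.49898142 -1.27080012]
lever 937 [6.32888796e-01 4.69837207e-04 9.85489390e-02]
bar 530 ((508.71197509765625, -244.22242736816406), (51.02627182006836, 13.709174156188965), 42.05529022216797) 0.04381975806222152
pca yaw -137.7230258695129
skirt circle ((507.9457702636719, -244.48995971679688), 25.745357513427734)
```

The lever is off, with the tip now at +26 mm in the block's frame. Next I'll go over the knob, turn to its yaw of 42° and re-measure.

```bash
python3 -m handwheel '[[0,0,0,-0.74,0.88,0,0],[0,0,0,-0.74,0.88,0,0],[0,0,0,-0.74,0.88,0,0],[0,0,-0.7,0,0,0,0],[0,0,-0.7,0,0,0,0]]'
python3 -m handwheel '[[0,0,-0.7,0,0,0,0],[0,0,-0.7,0,0,0,0],[0,0,-0.7,0,0,0,0],[0,0,0,0,0,0,0],[0,0,0,0,0,0,0]]'
cat >> kw.py <<'E'
e=R.from_quat(s['eef_rot']).as_matrix();print("tool yaw",np.degrees(np.arctan2(e[1,0],e[0,0])))
T=(P-s['eef_pos'])@e
m=(np.hypot(T[...,0],T[...,1])<.04)
for z0,z1 in((.036,.05),(.014,.022)):
    k=m&(P[...,2]>z0)&(P[...,2]<z1); q=T[k]; print(z0,k.sum(),"x",q[:,0].min(),q[:,0].max(),"y",q[:,1].min(),q[:,1].max(),cv2.minAreaRect((q[:,:2]*1000).astype(np.float32)))
k=(T[...,2]<-.03)&(T[...,2]>-.06)&(np.abs(T[...,1])<.06)
for sg in(1,-1):
    q=T[k&(T[...,1]*sg>0)]; print("finger",len(q), q[:,0].max(), np.percentile(q[:,1],[0,5,50,95,100]) , q[:,2].max())
E
python3 kw.py
```

```text
t: 10.65
eef_pos: [0.5023, -0.2485, 0.1787]
eef_rot: [0.975, 0.222, 0.0, -0.0]
wrist_force: [0.2, 0.5, 0.7]
finger_gap: 0.0867
t: 11.15
eef_pos: [0.5026, -0.2474, 0.1787]
eef_rot: [0.933, 0.36, 0.0, -0.0]
wrist_force: [-0.2, -0.9, 0.1]
finger_gap: 0.0878
[ 0.50249912 -0.24770671  0.17877059] [ 9.32976773e-01  3.59936505e-01  1.68325866e-04 -1.57240728e-04] [0.20754807 0.29475558 0.20111887]
lever 0 0
bar 631 ((508.10650634765625, -244.15463256835938), (49.86541748046875, 13.295149803161621), 41.999671936035156) 0.043897986753669016
pca yaw -138.00733472645064
skirt circle ((507.96771240234375, -244.3787841796875), 25.455656051635742)
tool yaw 42.192592333161606
0.036 631 x -0.018462749251812627 0.031412559526092246 y -0.005570005574935584 0.0077254409521362866 ((6.4814910888671875, 1.1580963134765625), (49.86444091796875, 13.295109748840332), 0.19382524490356445)
0.014 748 x -0.01791301458791184 0.03167218218345855 y -0.019942616706993353 0.023140103206989948 ((2.31813907623291, 1.1257286071777344), (43.41480255126953, 43.19145584106445), 43.980255126953125)
finger 865 0.013020298873739712 [0.04410578 0.0443871  0.04480012 0.05239848 0.05368573] -0.03659872450726811
finger 873 0.013059894026091501 [-0.05249288 -0.05104899 -0.0434274  -0.04298792 -0.04272997] -0.036729598124881746
```

The knob sits at tool (2, 1) mm in camera terms and the finger mid-plane at (3, 0.7), so it is well aligned. Yaw is 42°, and the tip offset is about 37–43 mm. I'll descend and grip.

```bash
python3 -m handwheel '[[0,0,0,0,0,0.95,0],[0,0,0,0,0,0.95,0],[0,0,0,0,0,0.95,0],[0,0,0,0,0,0.9,0],[0,0,0,0,0,0.5,0]]'
python3 -m handwheel '[[0,0,0,0,0,0.5,0],[0,0,0,0,0,0,0.5],[0,0,0,0,0,0,1],[0,0,0,0,0,0,1],[0,0,0,0,0,0,1]]'
python3 -m handwheel '[[0,0,0,0,0,0,1],[0,0,0,0,0,0,1],[0,0,0,0,0,0,1],[0,0,0,0,0,0,1],[0,0,0,0,0,0,1]]'
```

```text
t: 11.7
eef_pos: [0.5006, -0.2476, 0.006]
eef_rot: [0.933, 0.36, -0.001, -0.001]
wrist_force: [-0.1, -0.0, -0.6]
finger_gap: 0.0878
t: 12.2
eef_pos: [0.5028, -0.2491, -0.0099]
eef_rot: [0.933, 0.36, 0.001, 0.001]
wrist_force: [-0.2, -0.7, 0.7]
finger_gap: 0.059
t: 12.7
eef_pos: [0.5018, -0.2487, -0.0112]
eef_rot: [0.933, 0.36, -0.0, -0.0]
wrist_force: [0.5, -0.2, -0.4]
finger_gap: 0.0193
```

```bash
python3 -m handwheel '[[0,0,0,0,0,0.15,0.7],[0,0,0,0,0,0,0.7],[0,0,0,0,0,0,1],[0,0,0,0,0,0,1],[0,0,0,0,0,0,1]]'
python3 -m handwheel '[[0,0,0,0,0,0,1],[0,0,0,0,0,0,1],[0,0,0,0,0,0,1],[0,0,0,0,0,0,1]]'
```

```text
t: 13.2
eef_pos: [0.5018, -0.2487, -0.0172]
eef_rot: [0.933, 0.36, -0.0, -0.0]
wrist_force: [0.1, 0.3, -1.6]
finger_gap: 0.0141
t: 13.6
eef_pos: [0.5019, -0.2487, -0.0172]
eef_rot: [0.933, 0.36, 0.0, 0.0]
wrist_force: [0.4, -0.2, -0.4]
finger_gap: 0.0141
```

The bar is gripped (gap 14.1 mm), with the knob's underside at eef z + 17.2 mm. I'll lift, carry it over the box and turn to the box's yaw.

```bash
python3 -m handwheel '[[0,0,0,0,0,-0.6,1],[0,0,0,0,0,-0.9,1],[0,0,0,0,0,-0.9,1],[0,0,0,0,0,-0.9,1],[0,0,0,0,0,-0.9,1]]'
python3 -m handwheel '[[0,0,0,0.62,-0.81,0,1],[0,0,0,0.62,-0.81,0,1],[0,0,0,0.62,-0.81,0,1],[0,0,0,0.62,-0.81,0,1],[0,0,0,0.62,-0.81,0,1]]'
python3 -m handwheel '[[0,0,0,0.62,-0.81,0,1],[0,0,0,0.62,-0.81,0,1],[0,0,0,0.62,-0.81,0,1],[0,0,0,0.62,-0.81,0,1],[0,0,0,0.62,-0.81,0,1]]'
python3 -m handwheel '[[0,0,0,0.62,-0.81,0,1],[0,0,0,0.62,-0.81,0,1],[0,0,0.7,0,0,0,1],[0,0,0.7,0,0,0,1],[0,0,0.7,0,0,0,1]]'
python3 -m handwheel '[[0,0,0.7,0,0,0,1],[0,0,0.7,0,0,0,1],[0,0,0.7,0,0,0,1],[0,0,0,0,0,0,1],[0,0,0,0,0,0,1]]'
```

```text
t: 14.1
eef_pos: [0.5016, -0.2485, 0.1524]
eef_rot: [0.933, 0.36, -0.0, -0.0]
wrist_force: [-0.3, -0.3, -0.2]
finger_gap: 0.0136
t: 14.6
eef_pos: [0.4843, -0.0439, 0.1511]
eef_rot: [0.933, 0.36, 0.0, 0.0]
wrist_force: [0.3, -0.0, -0.2]
finger_gap: 0.0139
t: 15.1
eef_pos: [0.4672, 0.1593, 0.151]
eef_rot: [0.933, 0.36, 0.0, 0.0]
wrist_force: [0.7, 0.1, -1.0]
finger_gap: 0.0141
t: 15.6
eef_pos: [0.4604, 0.2396, 0.1507]
eef_rot: [0.976, 0.219, -0.0, 0.0]
wrist_force: [0.7, 0.0, -0.8]
finger_gap: 0.0137
t: 16.1
eef_pos: [0.4606, 0.2392, 0.1509]
eef_rot: [0.997, 0.077, 0.0, 0.0]
wrist_force: [-0.4, 0.6, -1.0]
finger_gap: 0.0139
```

```bash
python3 -m handwheel '[[0,0,0,-1,0,0,1],[0,0,0,-1,0,0,1],[0,0,0,0,0,0,1],[0,0,0,0,0,0,1],[0,0,0,0,0,0,1]]'
cat > sp.py <<'E'
from h import *
im,d,P,c=cam('wrist');s=arm.observe();np.savez('sp.npz',im=im,P=P)
e=R.from_quat(s['eef_rot']).as_matrix();T=(P-s['eef_pos'])@e
print(s['eef_pos'],"yaw",np.degrees(np.arctan2(e[1,0],e[0,0])))
B=np.array([.461,.238])
r=np.hypot(P[...,0]-B[0],P[...,1]-B[1])
def f(n,k):
    q=(T[k][:,:2]*1000).astype(np.float32)
    if len(q)>4: print(n,len(q),"mean",q.mean(0),"rect",cv2.minAreaRect(q),"circ",cv2.minEnclosingCircle(q))
f("sp",(r<.02)&(P[...,2]>.0735)&(P[...,2]<.082))
f("ring",(r<.026)&(P[...,2]>.0563)&(P[...,2]<.0585))
f("boxtop",(r<.11)&(P[...,2]>.0535)&(P[...,2]<.0565))
# held knob: bar, top and skirt, in tool frame
k=(np.abs(T[...,0])<.04)&(np.abs(T[...,1])<.03)&(T[...,2]<.022)&(T[...,2]>-.034)
q=T[k]*1000
for lo,hi in((-34,-24),(-4,2),(2,20)):
    w=q[(q[:,2]>lo)&(q[:,2]<hi)]
    if len(w): print("knob",lo,hi,len(w),w.min(0),w.max(0))
cv2.imwrite("pics/sp.png",im[:,:,::-1])
E
python3 sp.py
```

```text
t: 16.6
eef_pos: [0.3827, 0.2274, 0.1512]
eef_rot: [0.997, 0.076, 0.001, -0.0]
wrist_force: [1.1, 0.5, -2.1]
finger_gap: 0.0135
[0.3826855  0.22736018 0.1509945 ] yaw 8.660248565809184
sp 212 mean [79.55985    2.5182528] rect ((79.16384887695312, 2.829756021499634), (13.165790557861328, 9.679104804992676), 89.96147918701172) circ ((80.49625396728516, 2.5619750022888184), 6.85245943069458)
ring 1452 mean [81.00254  2.36989] rect ((80.5539779663086, 2.83148193359375), (47.22196578979492, 48.397159576416016), 17.229719161987305) circ ((79.22323608398438, 1.4320470094680786), 25.7111873626709)
boxtop 22285 mean [83.922035   2.7585638] rect ((80.66519927978516, 2.5158843994140625), (146.6511688232422, 116.56661987304688), 88.93981170654297) circ ((80.94669342041016, 2.8279428482055664), 91.53443145751953)
knob -34 -24 299 [  7.54215994 -21.24953156 -33.95732602] [ 25.42798496  21.25493794 -24.02289847]
```

View pics/sp.png

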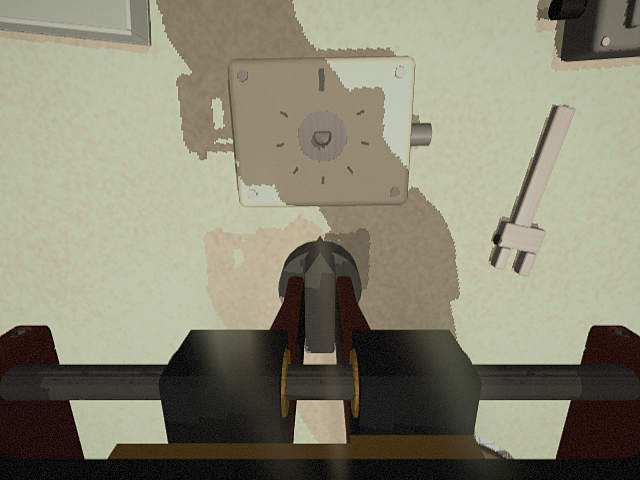

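The held knob points up in the picture (its point at (320,240)), the same way as the spindle's flat and the marker at (321,78). The spindle is at (322,137). I'll measure the knob in the hand the same way.

Run:
```python
from h import *
from scipy.optimize import least_squares
z=np.load("sp.npz");im,P=z["im"],z["P"]
e=R.from_quat(arm.observe()["eef_rot"]).as_matrix();T=(P-np.array([.38269,.22736,.1510]))@e*1000
m=(np.abs(T[...,0])<50)&(np.abs(T[...,1])<26)
g=im.astype(int);grey=(np.abs(g[...,0]-g[...,2])<14)
top=T[m&(T[...,2]<-57)&(T[...,2]>-66)&(T[...,0]<45)&(np.abs(T[...,1])<9)]
print("bar top",len(top),np.median(top[:,2]),top[:,0].min(),top[:,0].max(),"tip y",top[top[:,0]>np.sort(top[:,0])[-6]].mean(0))
for a in range(12,34,4):
    w=top[(top[:,0]>a)&(top[:,0]<a+4)]
    if len(w): print(a,len(w),w[:,1].min(),w[:,1].max())
sk=T[m&(T[...,2]<-33)&(T[...,2]>-38)]
o=[]
for y in range(-20,21,3):
    w=sk[np.abs(sk[:,1]-y)<1.0]
    if len(w): o.append((y,w[:,0].max()))
o=np.array(o);print(len(sk),np.median(sk[:,2]),o.round(1).tolist())
f=least_squares(lambda p:np.hypot(o[:,1]-p[0],o[:,0]-p[1])-22,[2,0],loss="soft_l1");print("skirt axis",f.x,f.fun.round(2))
```

```text
bar top 2978 -61.41776928580426 -17.61869173223635 33.55479539763059 tip y [ 33.23063439   0.36458786 -58.73389577]
12 275 -8.957956306547985 8.799399890697796
16 269 -6.648978671014327 7.269905366241014
20 272 -6.6042759852560105 7.284228150651101
24 232 -6.126915666337771 6.776966467356564
28 129 -2.9911568600793776 3.644834348607061
32 21 -0.3363432488441817 1.3832748563700248
1256 -35.46574205420956 [[-20.0, 13.5], [-17.0, 17.8], [-14.0, 20.8], [-11.0, 22.9], [-8.0, 24.1], [-5.0, 26.5], [-2.0, 30.9], [1.0, 33.3], [4.0, 29.1], [7.0, 24.8], [10.0, 23.6], [13.0, 22.0], [16.0, 19.9], [19.0, 16.3]]
skirt axis [4.74113742 0.30579971] [ 0.11 -0.33 -0.5  -0.57 -0.93  0.42  4.26  6.6   2.65 -0.83 -0.8  -0.56
 -0.21 -0.05]
```

Both are now known in the same camera-tool frame: knob axis (3.4, 0.4) and spindle axis (80.6, 2.7). So the shift is (77.2, 2.3) mm with a yaw trim of about 1°. I'll move over the spindle and lower to just above it.

```bash
python3 -m handwheel '[[0,0,0,0.96,0.03,0,1],[0,0,0,0.97,0.03,0,1],[0,0,-0.12,0,0,0.7,1],[0,0,0,0,0,0.7,1],[0,0,0,0,0,0.7,1]]'
python3 -m handwheel '[[0,0,0,0,0,0,1],[0,0,0,0,0,0,1],[0,0,0,0,0,0,1]]'
python3 - <<'E'
from h import *
s=arm.observe();e=R.from_quat([.99715,.0755,0,0]).as_matrix()
print(s['eef_pos'],s['wrist_force'],"moved in tool",(s['eef_pos']-[.38269,.22736,.1510])@e*1000)
E
```

```text
t: 17.15
eef_pos: [0.4594, 0.2365, 0.0654]
eef_rot: [0.997, 0.084, -0.0, -0.0]
wrist_force: [0.2, 0.3, 0.1]
finger_gap: 0.0136
t: 17.45
eef_pos: [0.4594, 0.2371, 0.0681]
eef_rot: [0.996, 0.084, 0.001, -0.0]
wrist_force: [-0.0, 0.1, -1.2]
finger_gap: 0.0141
[0.45939752 0.23710894 0.06813079] [-0.03462877  0.06488287 -1.16284429] moved in tool [77.30090427  1.91192449 82.86921105]
```

```bash
python3 -m handwheel '[[0,0,0,0,0.01,0.1,1],[0,0,0,0,0,0.1,1],[0,0,0,0,0,0.08,1],[0,0,0,0,0,0,1]]'
python3 -m handwheel '[[0,0,0,0,0,0.08,1],[0,0,0,0,0,0.08,1],[0,0,0,0,0,0,1],[0,0,0,0,0,0,1]]'
```

```text
t: 17.85
eef_pos: [0.4581, 0.2358, 0.0553]
eef_rot: [0.996, 0.084, -0.0, 0.0]
wrist_force: [0.4, 0.8, -0.7]
finger_gap: 0.0137
t: 18.25
eef_pos: [0.4583, 0.2361, 0.0491]
eef_rot: [0.996, 0.084, -0.0, -0.0]
wrist_force: [-0.3, 0.4, -0.9]
finger_gap: 0.0138
```

The underside is 10.7 mm below the tip with no axial force, so the knob is sliding on. I'll go home and push.

```bash
python3 -m handwheel '[[0,0,0,0,0,0.05,1],[0,0,0,0,0,0.05,1],[0,0,0,0,0,0,1],[0,0,0,0,0,0,1],[0,0,0,0,0,0,1]]'
python3 -m handwheel '[[0,0,0,0,0,0.04,1],[0,0,0,0,0,0.04,1],[0,0,0,0,0,0,1],[0,0,0,0,0,0,1],[0,0,0,0,0,0,1]]'
python3 -m handwheel '[[0,0,0,0,0,0.03,1],[0,0,0,0,0,0,1],[0,0,0,0,0,0,1],[0,0,0,0,0,0,1]]'; python3 -c "
from h import *
for i in range(4): arm.get_image('top');s=arm.observe();print(s['eef_pos'],s['wrist_force'])"
```

```text
t: 18.75
eef_pos: [0.4585, 0.2361, 0.0454]
eef_rot: [0.996, 0.084, 0.0, -0.0]
wrist_force: [-0.6, 0.2, 2.5]
finger_gap: 0.0138
t: 19.25
eef_pos: [0.4585, 0.2361, 0.0421]
eef_rot: [0.996, 0.084, 0.0, -0.0]
wrist_force: [-0.1, -0.1, 4.9]
finger_gap: 0.0136
t: 19.65
eef_pos: [0.4585, 0.2361, 0.041]
eef_rot: [0.996, 0.084, 0.0, -0.0]
wrist_force: [-0.9, -0.8, 6.2]
finger_gap: 0.014
[0.45849256 0.23610443 0.04102222] [-0.35272986 -1.18631463  5.39903736]
[0.45846885 0.2360914  0.04101607] [-0.8330732  -0.54000006  5.4074755 ]
[0.45848027 0.23607412 0.04101249] [-0.4253803  -0.11371433  4.6605348 ]
[0.45849822 0.23605827 0.04102372] [-0.67885612 -0.63424824  5.73101489]
```

```bash
python3 -m handwheel '[[0,0,0,0,0,0.02,1],[0,0,0,0,0,0,1],[0,0,0,0,0,0,1],[0,0,0,0,0,0,1]]'
python3 - <<'E'
from h import *
f=[]
for i in range(6):
    im,d,P,c=cam('wrist');s=arm.observe();f.append(s['wrist_force'])
print(s['eef_pos'],np.mean(f,0))
e=R.from_quat(s['eef_rot']).as_matrix();T=(P-s['eef_pos'])@e*1000
print("yaw",np.degrees(np.arctan2(e[1,0],e[0,0])))
top=T[(np.abs(T[...,1])<6)&(T[...,2]<-57)&(T[...,2]>-66)&(T[...,0]<45)&(T[...,0]>-25)]
print("bar top tool",np.median(top[:,2]),top[:,0].min(),top[:,0].max())
w=P[(np.hypot(P[...,0]-.461,P[...,1]-.238)<.11)&(P[...,2]>.05)&(P[...,2]<.06)];print("box top z",np.median(w[:,2]), "bar top z",s['eef_pos'][2]*1e3-np.median(top[:,2]))
m=(np.abs(P[...,0]-.62)<.07)&(np.abs(P[...,1])<.06)&(P[...,2]>.085)&(P[...,2]<.12)
print("lever",m.sum(),P[m].mean(0) if m.any() else '')
cv2.imwrite("pics/fin.png",im[:,:,::-1])
E
```

```text
t: 20.25
eef_pos: [0.4585, 0.2361, 0.0403]
eef_rot: [0.996, 0.084, 0.0, -0.0]
wrist_force: [-1.8, -0.7, 6.6]
finger_gap: 0.0139
[0.4584696  0.23610061 0.04026132] [-0.97403826 -0.65787885  6.06971712]
yaw 9.618902348028962
bar top tool -61.2861887483799 -17.414390458835364 33.60872887990458
box top z 0.054895487595932685 bar top z 101.54750732498319
lever 0
```

View pics/fin.png

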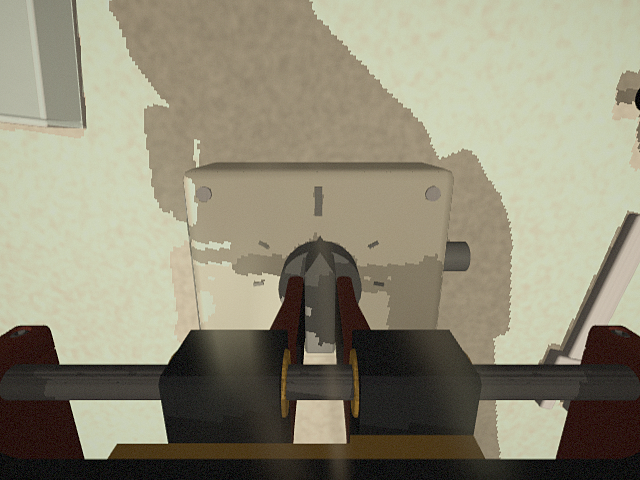

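The point lines up with the marker bar at (318,200). The bar top is at z = 101.5 mm, so the underside is at 57.5 mm and the spindle about 5.5 mm in. One last lever check from the scene camera, then I'll hand in.

Run:
```python
from h import *
for n in("scene","top"):
    im,d,P,c=cam(n)
    m=(np.abs(P[...,0]-.61)<.06)&(np.abs(P[...,1])<.04)&(P[...,2]>.088)&(P[...,2]<.115)
    print(n,m.sum(),P[m].mean(0) if m.any() else '')
s=arm.observe();print(s['t'],s['eef_pos'],s['wrist_force'],s['finger_gap'])
m=P[...,0]; 
arm.hand_in()
```

```text
scene 58 [0.63456676 0.00340384 0.09899855]
top 84 [0.63016325 0.0036879  0.09968226]
20.65 [0.45850909 0.23607565 0.0402703 ] [-0.41363141 -0.30641199  6.35538811] 0.013651729883609427
the job is handed in; nothing more can be done
```

I flipped the isolator lever to off, fitted the grey knob onto the spindle, and handed in at 20.65 s while still holding it pushed in. The hand-in gave no verdict.

**Last checks before handing in:**
- **Lever:** the scene and top cameras both put its tip about 26 mm on the block's +x side, which is the off stop.
- **Knob:** its underside was at about 57.5 mm and its point in line with the marker bar, with yaw about 9.6° against the box's 9–10°.
- **Spindle and grip:** the spindle was about 5.5 mm in by height. The steady upward force of about 6 N suggests nearer 4 mm. Both are above the 3 mm needed. The gripper was still closed on the bar, with a gap of about 14 mm.

**What went wrong or disagreed:**
- **First two lever pushes missed:** the visible fingertips end about 40 mm short of the reported TCP, so the fingers passed above the lever. I corrected for this from then on.
- **Push against the stop:** the push that flipped the lever ran on into its stop and put about 95 N on the wrist (limit 120 N), so I backed off at once. That force was most likely through the fingers, but I can't rule out the 40 N limit on the arm or gripper body.
- **Other things on the shelf:** I didn't touch any of them on purpose, but I didn't re-measure their positions at the end.

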